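# Seat the swab in the vial and hold the reflector flap at its pointer

### The job

Get the sample ready to view: take the swab from the rack and push it down into the open vial on the viewing stand until its collar sits fully home on the vial's rim, and let go of it. Then, with the gripper, swing the stand's hinged white reflector flap up until it lines up with the dark pointer arm beside it (to about 5 degrees), and finish while still holding it there; the flap falls shut if let go. Do not shift the pointer, the plug in the rack or the other things on the bench.

Things in the scene. Friction and masses are not known exactly. Their poses are not given: they have to be found in the camera images.
- swab_grip (a point): Middle of the swab's grip, the point to pinch; z along the rod, up. 25 mm below the grip's top, 25 mm above the collar's top face, 31 mm above the collar's underside, 81 mm above the head's lower end. At the start the swab stands upright in one of the rack's two holes, collar on the rack's top, this point 91 mm above the table; it lifts straight out.
- swab: The swab, a white rod, 106 mm, 20 g; origin at its lower end, z up along it. From the top: round grip 12 mm in diameter and 50 mm long; collar 20 mm in diameter, 6 mm thick; shaft 6 mm in diameter, 50 mm long, ending in a rounded swab head 10 mm in diameter.
- rack: White rack block 120 x 50 x 60 mm, fixed, to the left or to the right of the stand; origin at the centre of its underside, x along its length. Two through holes 15 mm wide at x = -30 and x = +30 mm, one holding the swab, the other the plug, either way round.
- plug: A plug in the rack's other hole, to be left there: an 8 mm shaft 50 mm long and a 20 mm collar like the swab, but a ball 24 mm in diameter on top, top 88 mm above its lower end. Origin at its lower end.
- vial_mouth (a point): Centre of the open vial's mouth, at its rim, 74 mm above the table. Upright glass vial, 22 mm outside, 14 mm inside, 57 mm deep, fixed in the grey block at the stand's far end. Its neighbour, 80 mm away along the stand's +y, has a black cap and is 82 mm high. Axes are the stand's: x from the flap's hinge to the vials, y along the hinge towards the pointer, z up.
- flap (a joint): Angle of the reflector flap, rad: 0 = shut (level, 50 mm above the table, its start), growing as its free edge swings up and back towards the robot; stop at 1.6. White panel 100 mm long, 140 wide, 5 thick, about 0.2 kg, hinged at its end nearest the robot; turns freely and falls shut by its weight. A black tab juts from the middle of its free edge.
- flap_tab (a point): Where to pinch the flap's tab, 132 mm from the hinge line in the flap's plane. Tab: 12 mm thick along the hinge (y), 22 mm high, 102 to 148 mm from the hinge line; pinched across the 12 mm it can turn between the fingers. When shut: 50 mm above the table, 38 mm above the base plate. Frame turns with the flap: x hinge to tab, y along the hinge, z normal to the panel (up when shut).
- flap_hinge (a point): Point on the flap's hinge line, in the middle of its width, 50 mm above the table. Frame turns with the flap, like flap_tab's.
- pointer (a joint): Angle of the pointer, rad, on the same zero and about the same hinge line as the flap: the flap lines up when joint flap equals joint pointer. It is set differently every time (0.5 to 0.95) and stays by stiff friction.
- pointer_tip (a point): Centre of the 14 mm ball at the end of the pointer, a dark steel rod 7 mm thick and 100 mm long that turns about the flap's hinge line, 110 mm to the +y side of the flap's middle. Frame: x along the pointer from the hinge, y along the hinge.
- stand: Viewing stand, fixed: grey base plate 290 mm (x) by 250 mm (y), 12 mm thick, origin at its underside on the stand's axes; x points from the hinge to the vials and roughly away from the robot. In its frame the hinge line is at x = -110 mm, z = 50 mm, and the vials at x = 120 mm, y = -40 mm (open) and +40 mm (capped).
- tip_box: Grey box with clear lid, 124 x 84 x 65 mm, on the side of the stand opposite the rack. Leave alone.
- dish: Clear flat dish, 66 mm across, 15 mm high. Leave alone.
- bottle: Amber bottle, 64 mm across, 140 mm high. Leave alone.
- jar: White jar with black lid, 60 mm across, 75 mm high. Leave alone.
- beaker: Glass cup, 68 mm across, 85 mm high. Leave alone.
- forceps: Steel forceps lying flat, 160 mm long. Leave alone.
Not all that is in view belongs to the job. What is shaped like the swab but yellow is not meant.

How it is judged:
By the outcome, as a careful person would: the job done as asked, in the order asked, and still so for the second after the job is handed in, while the arm keeps its last pose, push and grip.
It also fails if it takes over 51 s, if anything falls off the work surface, if the arm or the gripper's body presses on something with over 40 N, if the wrist force passes 120 N, or if a joint passes its speed limit or range.

### The arm

A 6-joint arm with a two-finger parallel gripper is mounted at the origin on the work surface. World frame = base frame: x ahead of the robot, y to its left, z up, the work surface at z = 0. Lengths are in m, angles in rad, forces in N, time in s.
With the tool pointing down it reaches from about 0.35 to 0.85 m from the base axis. Payload 8.1 kg.
Tool frame: the origin (TCP) lies at the very end of the fingers, on their centre line; the grasp point (between the pads) lies 19 mm behind it; z points along the fingers, y is the direction in which the jaws open and shut (so a half turn about z gives the same grasp; the last joint's range is limited). The gripper opens to 93 mm and grips with 3 to 60 N. Pads are 15 mm wide; open, the fingers measure 128 mm over their backs; the gripper's body (75 mm by 188 mm) begins 65 mm behind the grasp point.
Start: joints at [-1.238, 0.13, 1.488, -0, 1.523, -0.085], TCP at [0.243, -0.548, 0.219] pointing down, gripper open.
Joint ranges: [-2.96, 2.96], [-0.89, 2.26], [0.02, 2.5], [-1.34, 4.48], [0, 2.73], [-2.66, 2.66]. Speed limits (rad/s): [2.39, 2.39, 2.79, 3.14, 3.14, 3.14].

### API

Orientations are given as a rotation vector (axis times angle).
In Python, from plant import robot gives the robot as it stands.
- The arm moves only by the tool jog_arm, never from a script. Its argument "commands" is a list of rows, each a list of 3 entries, a list of its own where there are three numbers: the shift along the world's x, y, z scaled (see below), then the turn, a rotation vector about the world's x, y, z scaled (see below), then the closure, from -1 (fully open) to 1 (shut), so that 0 is half open. In form: [[[tx, ty, tz], [ax, ay, az], hand], ...]. A call has 1 to 10 rows; each row is the pose to reach, as a shift and turn from the pose measured when the call began, turning the shorter way round; what a row does not reach only later rows make up. The controller multiplies each number of a shift by 0.6 m and each number of a turn by 2 pi rad. A row lasts 1/8 s, in which the tool goes at most 62.5 mm and 10.7 degrees, less where a joint would pass 70% of its speed; a pose out of reach is approached as far as the arm can. A call with a number of a shift or a turn outside -1 to 1 is refused whole. A call with a gripper value outside its range is refused whole. The fingers move at their own pace and stop on an object; "newtons" is the grip in N (left out, the last holds). Time passes only in rows, so rows that repeat a pose let the fingers close. It gives the time, the measured TCP pose, the force and the opening at its end, in the units of the state.
- robot.read_state(): the state, without advancing time (a new reading comes with each control period).
- robot.read_camera(name): name is "scene" or "top" or "wrist"; returns a dict with "pixels" (420x560x3 uint8, red, green, blue), "fovy" (degrees; the focal length in pixels is half the picture's height over the tangent of half this angle, whatever the lens; pixels are square), "cx", "cy" (the principal point, pixels), "rvec" (rotation vector, rad) and "tvec" (3), from world to camera coordinates, as OpenCV has them; the wrist camera has in their place "tool_from_camera" (4x4, takes a point from camera to tool coordinates, whose origin is the TCP and whose axes are the flange's). Camera axes: x right, y down, z forward; pixel columns grow to the right and rows downward; lengths in m; the calibration is good to about 2 mm. The wrist camera is an equidistant fisheye: a pixel r from the principal point sees the ray r / f radians off the axis. A picture is of the moment at which its call begins: read the wrist's pose just before it. There is no depth.
- robot.close_job(): hands the job in, once; it reports no verdict.
Trained networks look in the newest picture that a camera, given by its name, has taken for a name from the list of things; names that differ only in an ending like _2 or _b are one class to them, and where a whole thing is asked for, a point or a joint stands for the part that bears it (a point fixed in the world has none). Each returns a list of dicts, best first, with "p" (0 to 1); they miss things now and then, are a little off and sometimes report something else, mostly with a low value. They report only what shows in the picture. A call takes as long as a camera call. They do not tell look-alikes from the thing itself.
- robot.trace(camera, name): "pixels" (420x560 bool, what is visible of it) and "uv" ([column, row] in pixels, amid what is visible of it).
The state is a dict: "t": time; "q": joint angles; "dq": joint speeds; "joint_torque": joint torques, N m; "tool_pos": TCP position; "orientation": TCP orientation; "force": force on the tool from outside, world axes, zero at the start; "wrist_torque": the same for the moment, N m; "opening": finger opening in m.
Only numpy, scipy, OpenCV 4.12 (cv2) and the standard library are available. Lean on these libraries where they do the work, as an engineer would, in place of code of your own. Each camera call takes 0.05 s, during which the arm holds its last target.

## Working session

There is one attempt and no reset: what is moved stays moved. The work goes in short steps, Python scripts to look and compute and a tool call to move; the robot and the scene stay as the last step left them, time stands still between calls to the robot, and variables do not carry over. Pictures are saved under pics/ and viewed, and the job is handed in when it is done.

Besides the shell and the picture viewer there is one more tool, called as name([rows], argument=value, ...), one row to a line, values as JSON. jog_arm: Moves the arm, as the interface text tells. Shifts and turns lie within -1 to 1; 1 stands for 0.6 m of shift or 2 pi rad of turn. Its arguments: {"type":"object","properties":{"commands":{"type":"array"},"newtons":{"type":"number"}},"required":["commands"]}

```bash
ls; mkdir -p pics; cat > h.py <<'E'
import numpy as np, cv2
from scipy.spatial.transform import Rotation as R
from plant import robot
def cam(n,save=None):
    c=robot.read_camera(n)
    if save: cv2.imwrite(f'pics/{save}.png',cv2.cvtColor(c['pixels'],cv2.COLOR_RGB2BGR))
    return c
def f(c): return c['pixels'].shape[0]/2/np.tan(np.radians(c['fovy'])/2)
def ray(c,uv):
    Rm=R.from_rotvec(c['rvec']).as_matrix(); t=np.array(c['tvec'])
    d=np.array([(uv[0]-c['cx'])/f(c),(uv[1]-c['cy'])/f(c),1.])
    return -Rm.T@t, Rm.T@d
def atz(c,uv,z):
    o,d=ray(c,uv); return o+d*(z-o[2])/d[2]
def proj(c,p):
    p=np.atleast_2d(p); pc=R.from_rotvec(c['rvec']).apply(p)+np.array(c['tvec'])
    return np.c_[pc[:,0]/pc[:,2]*f(c)+c['cx'],pc[:,1]/pc[:,2]*f(c)+c['cy']]
def tri(c1,u1,c2,u2):
    o1,d1=ray(c1,u1);o2,d2=ray(c2,u2)
    s=np.linalg.lstsq(np.c_[d1,-d2],o2-o1,rcond=None)[0]
    a=o1+d1*s[0];b=o2+d2*s[1]; return (a+b)/2,np.linalg.norm(a-b)
E
python3 - <<'E'
from h import *
s=robot.read_state();print(s['t'],s['tool_pos'],s['orientation'],s['force'],s['opening'])
C={}
for n in('scene','top','wrist'):
    c=cam(n,n+'0');C[n]=c
    print(n,c['fovy'],c['cx'],c['cy'],c.get('rvec'),c.get('tvec'),c.get('tool_from_camera'))
    for k in('swab','swab_grip','vial_mouth','plug','flap_tab','flap','flap_hinge','pointer','pointer_tip','rack','stand'):
        if n=='wrist' : continue
        r=robot.trace(n,k)
        print(n,k,[(round(x['p'],2),np.round(x['uv'],1).tolist(),int(x['pixels'].sum())) for x in r[:3]])
E
```

```text
pics
0.0 [ 0.24326501 -0.54785879  0.21760995] [-3.07155044e+00 -6.51053434e-01  3.71654696e-04] [ 0.48822044 -0.06957494 -0.85537204] 0.0932660373613019
scene 45.44651090374667 275.91185183107666 213.7423391112503 [ 1.16182196  2.28816808 -1.01498978] [ 0.37988766 -0.26154478  1.63837739] None
scene swab [(0.65, [465.8, 264.7], 136), (0.39, [209.8, 158.6], 1459), (0.31, [383.3, 311.6], 1554)]
scene swab_grip [(0.7, [468.3, 262.2], 165)]
scene vial_mouth [(0.97, [318.1, 240.4], 8815), (0.67, [417.0, 266.0], 1060), (0.46, [322.0, 211.2], 1717)]
scene plug [(0.73, [368.4, 209.6], 24), (0.68, [420.9, 256.9], 121), (0.54, [324.4, 211.6], 1782)]
scene flap_tab [(0.9, [320.2, 209.9], 1701)]
scene flap [(0.84, [321.9, 211.9], 1665)]
scene flap_hinge [(0.58, [323.0, 215.5], 1808)]
scene pointer [(0.49, [370.4, 207.5], 47)]
scene pointer_tip [(0.62, [367.8, 209.3], 50), (0.62, [180.9, 245.5], 455)]
scene rack [(0.86, [415.7, 266.9], 940)]
scene stand [(0.89, [318.2, 244.1], 8874)]
top 50.91896900569776 273.71493364173233 213.96139611965995 [ 2.1163818  -2.13749565  0.19511764] [-0.05278581  0
[... 328 characters left out ...]
[235.0, 226.1], 6659)]
top flap [(0.83, [239.2, 240.5], 1573)]
top flap_hinge [(0.95, [239.0, 238.4], 1491)]
top pointer [(0.57, [200.1, 238.6], 12)]
top pointer_tip [(0.72, [157.6, 179.7], 422), (0.44, [206.9, 255.6], 97)]
top rack [(0.8, [159.1, 246.2], 705), (0.65, [400.7, 211.6], 177)]
top stand [(0.57, [235.3, 223.4], 6502), (0.19, [157.1, 253.6], 38)]
wrist 65.70646984690485 276.54486254215084 210.94322828849872 None None [[ 7.14605456e-04 -9.66840139e-01 -2.55381353e-01  7.01806921e-02]
 [ 9.99999477e-01  8.77704503e-04 -5.24685375e-04  3.80139137e-04]
 [ 7.31436244e-04 -2.55380844e-01  9.66840260e-01 -1.66247608e-01]
 [ 0.00000000e+00  0.00000000e+00  0.00000000e+00  1.00000000e+00]]
```

View pics/scene0.png

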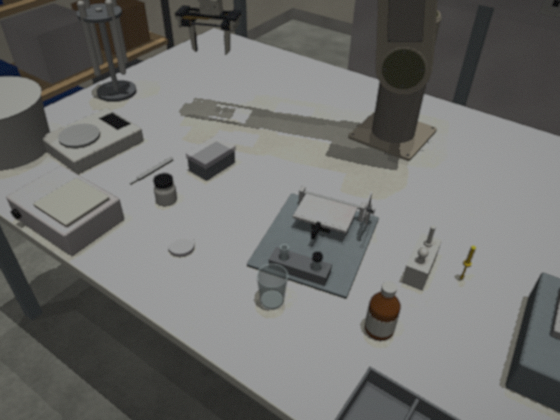

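View pics/top0.png

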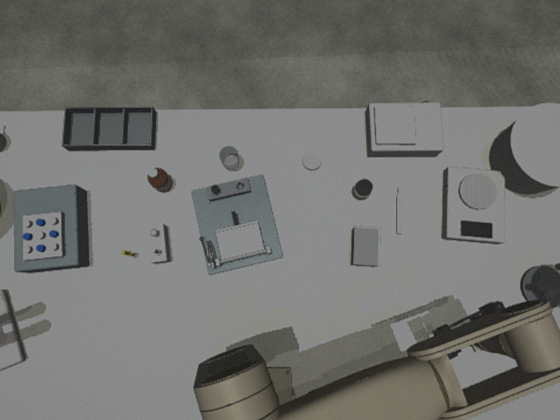

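View pics/wrist0.png

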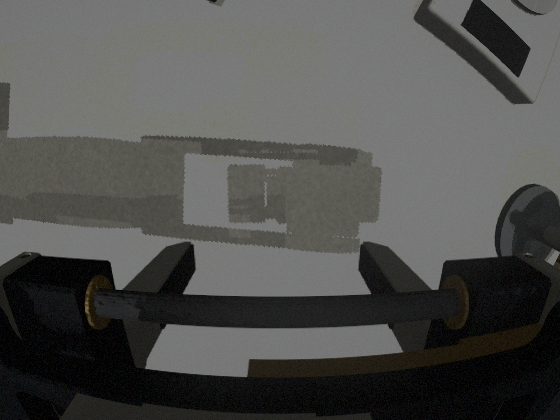

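```bash
python3 - <<'E'
import cv2
a=cv2.imread('pics/scene0.png')[170:310,240:500];cv2.imwrite('pics/sc0z.png',cv2.resize(a,None,fx=3,fy=3,interpolation=cv2.INTER_CUBIC))
a=cv2.imread('pics/top0.png')[160:290,110:310];cv2.imwrite('pics/tp0z.png',cv2.resize(a,None,fx=4,fy=4,interpolation=cv2.INTER_CUBIC))
E
```

```text
(no output)
```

View pics/sc0z.png

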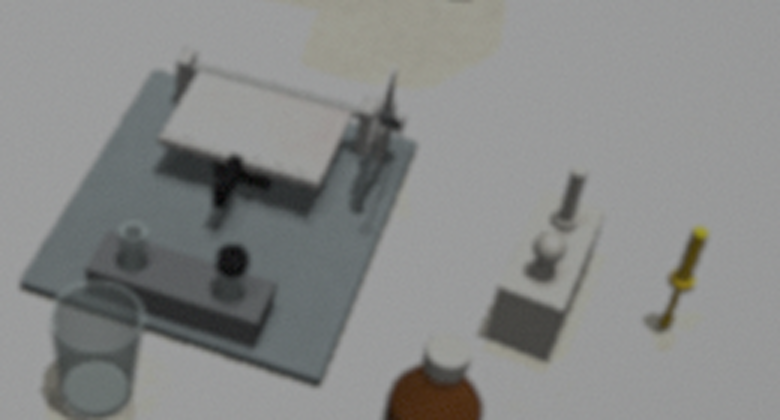

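View pics/tp0z.png

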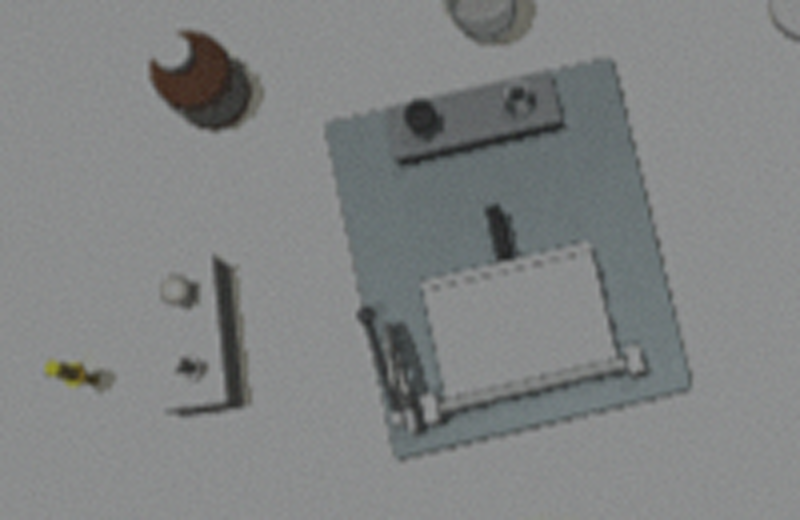

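The scene picture shows the swab standing in the rack (grip top about 433,228) with the plug ball at about 422,252. The open vial mouth is at about 284,247. The pointer ball is at about 371,197. The yellow decoy lies outside the rack. Next I'll turn these into positions.

```bash
python3 - <<'E'
from h import *
s=cam('scene');t=cam('top')
z=lambda p:(110+p[0]/4-.375,160+p[1]/4-.375)
zs=lambda p:(240+p[0]/3-.33,170+p[1]/3-.33)
c=[atz(t,z(p),.012)[:2] for p in [(325,122),(612,60),(690,388),(398,458)]]
print('corners',np.round(c,4).tolist(),[np.linalg.norm(c[i]-c[(i+1)%4]) for i in range(4)])
y=c[0]-c[1]+c[3]-c[2]; x=c[0]-c[3]+c[1]-c[2]
print('center',np.mean(c,0),'yaw from x',np.degrees(np.arctan2(x[1],x[0])),'from y',np.degrees(np.arctan2(-y[0],y[1])))
yaw=np.arctan2(x[1],x[0]); 
for nm,ps,pt,h in [('vial',(132,230),(521,97),.074),('cap',(233,258),(420,113),.082),('swabtop',(578,175),(190,367),.116),('ball',(548,245),(177,291),.086),('ptip',(391,80),(366,313),None)]:
    q,e=tri(s,zs(ps),t,z(pt)); print(nm,'tri',np.round(q,4),round(e,4), 'scene' ,h and np.round(atz(s,zs(ps),h),4),'top',h and np.round(atz(t,z(pt),h),4))
E
```

```text
corners [[0.6823, 0.2194], [0.7339, -0.0225], [0.4556, -0.0849], [0.401, 0.1533]] [np.float64(0.24736529188184342), np.float64(0.2852573900371352), np.float64(0.2443890080901918), np.float64(0.28893568658924695)]
center [0.56820382 0.06634693] yaw from x 12.927929482781774 from y 12.459308634017859
vial tri [0.6877 0.05   0.0697] 0.0003 scene [0.6912 0.0522 0.074 ] top [0.6865 0.0498 0.074 ]
cap tri [0.6731 0.1311 0.0772] 0.0007 scene [0.6769 0.1335 0.082 ] top [0.6721 0.1301 0.082 ]
swabtop tri [0.4661 0.3056 0.1034] 0.0092 scene [0.4776 0.3127 0.116 ] top [0.4665 0.2979 0.116 ]
ball tri [0.5294 0.3179 0.0864] 0.0006 scene [0.5291 0.3175 0.086 ] top [0.5293 0.3183 0.086 ]
ptip tri [0.5016 0.1603 0.1497] 0.0025 scene None top None
```

jog_arm([
  [[0.333,0.917,0.267],[0,0,-0.0314],-1],
  [[0.333,0.917,0.267],[0,0,-0.0314],-1],
  [[0.333,0.917,0.267],[0,0,-0.0314],-1],
  [[0.333,0.917,0.267],[0,0,-0.0314],-1],
  [[0.333,0.917,0.267],[0,0,-0.0314],-1],
  [[0.333,0.917,0.267],[0,0,-0.0314],-1],
  [[0.333,0.917,0.267],[0,0,-0.0314],-1],
  [[0.333,0.917,0.267],[0,0,-0.0314],-1],
  [[0.333,0.917,0.267],[0,0,-0.0314],-1],
])

```text
t: 2.48
tool_pos: [0.4289, -0.0365, 0.368]
orientation: [3.122, 0.345, 0.002]
force: [1.3, -1.0, -0.6]
opening: 0.0931
```

jog_arm([
  [[0.07,0.375,0.0],[0,0,0],-1],
  [[0.07,0.375,0.0],[0,0,0],-1],
  [[0.07,0.375,0.0],[0,0,0],-1],
  [[0.07,0.375,0.0],[0,0,0],-1],
  [[0.07,0.375,0.0],[0,0,0],-1],
  [[0.07,0.375,0.0],[0,0,0],-1],
])

```text
t: 3.22
tool_pos: [0.4709, 0.1883, 0.368]
orientation: [3.122, 0.346, 0.002]
force: [0.3, -0.2, -0.3]
opening: 0.0931
```

```bash
cat >> h.py <<'E'
def wcam(save=None):
    s=robot.read_state(); c=cam('wrist',save)
    c['Rw']=R.from_rotvec(s['orientation']).as_matrix(); c['pw']=np.array(s['tool_pos']); return c
def wray(c,uv):
    T=np.array(c['tool_from_camera']); d=np.array([uv[0]-c['cx'],uv[1]-c['cy']]); r=np.hypot(*d); th=r/f(c)
    v=np.r_[d/max(r,1e-9)*np.sin(th),np.cos(th)]
    return c['pw']+c['Rw']@T[:3,3], c['Rw']@T[:3,:3]@v
def watz(c,uv,z):
    o,d=wray(c,uv); return o+d*(z-o[2])/d[2]
def wproj(c,p):
    T=np.array(c['tool_from_camera']); p=np.atleast_2d(p)
    q=((p-c['pw'])@c['Rw']-T[:3,3])@T[:3,:3]
    th=np.arctan2(np.hypot(q[:,0],q[:,1]),q[:,2]); n=np.hypot(q[:,0],q[:,1])[:,None]
    return q[:,:2]/n*(th*f(c))[:,None]+[c['cx'],c['cy']]
def trirays(rs):
    A=np.zeros((3,3));b=np.zeros(3)
    for o,d in rs:
        d=d/np.linalg.norm(d);P=np.eye(3)-np.outer(d,d);A+=P;b+=P@o
    x=np.linalg.solve(A,b); return x,[float(np.linalg.norm(np.cross(d/np.linalg.norm(d),x-o))) for o,d in rs]
E
python3 - <<'E'
from h import *
import pickle
c=wcam('w1'); pickle.dump(c,open('w1.pkl','wb')); s=robot.read_state(); print(s['t'],s['tool_pos'],s['orientation'],s['q'])
for k in('swab','vial_mouth','plug','flap_tab','flap','pointer','pointer_tip','rack','stand'):
    r=robot.trace('wrist',k)
    print(k,[(round(x['p'],2),np.round(x['uv'],1).tolist(),int(x['pixels'].sum())) for x in r[:3]])
a=c['pixels'][...,::-1];cv2.imwrite('pics/w1b.png',cv2.resize(a,(800,600),interpolation=cv2.INTER_CUBIC))
E
```

```text
3.275 [0.47093117 0.18779117 0.36812794] [3.12183294e+00 3.44561919e-01 1.94634749e-03] [ 2.79029218e-01 -1.34132734e-01  1.48303743e+00 -1.02374257e-03
  1.79160105e+00  1.62974731e+00]
swab [(0.65, [191.7, 156.3], 221), (0.5, [136.8, 149.5], 259)]
vial_mouth [(0.86, [358.7, 130.3], 24778)]
plug [(0.75, [194.9, 117.3], 261), (0.54, [191.4, 161.4], 215)]
flap_tab [(0.88, [368.1, 170.6], 6294)]
flap [(0.63, [362.8, 173.2], 6348)]
pointer [(0.61, [296.2, 177.0], 321)]
pointer_tip [(0.83, [298.2, 178.7], 307)]
rack [(0.77, [203.9, 143.5], 2701)]
stand [(0.75, [357.6, 129.9], 24458)]
```

View pics/w1b.png

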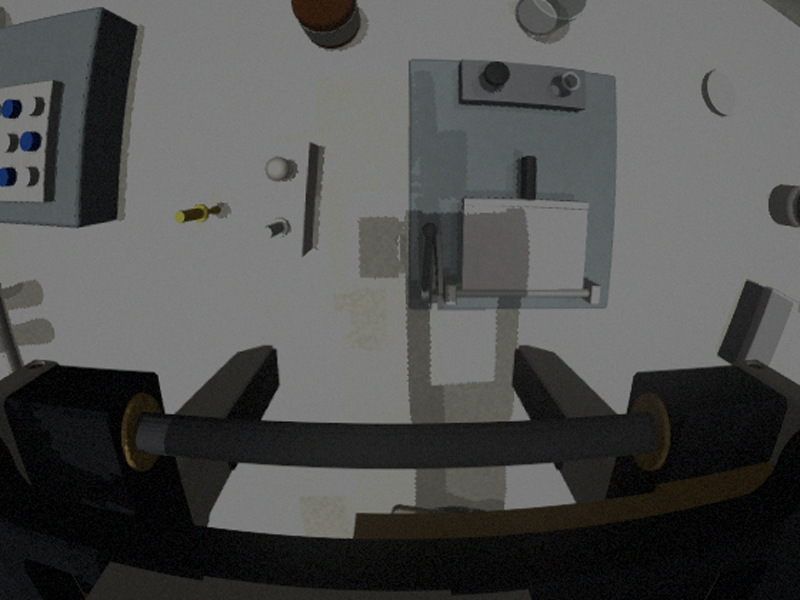

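The swab is at about (193,159) in original pixels, collar to its right and grip leaning left. The plug ball is at (195,118), the vial mouth at (399,57), and the pointer runs from (298,162) to the hinge. I'll zoom in.

```bash
python3 - <<'E'
import cv2,numpy as np
a=cv2.imread('pics/w1.png')
z=lambda r0,c0,k,h=60,w=60:cv2.resize(a[r0:r0+h,c0:c0+w],None,fx=k,fy=k,interpolation=cv2.INTER_CUBIC)
o=np.hstack([z(130,165,6,65,65),z(35,310,6,65,65)])
o2=np.hstack([z(150,275,6,65,65),z(105,165,6,65,65)])
o=np.vstack([o,o2])
o=np.clip(o.astype(float)*1.5,0,255).astype('uint8')
cv2.imwrite('pics/w1z.png',cv2.resize(o,(780,780))[:600] if 0 else cv2.resize(o,(600,600)))
E
```

```text
(no output)
```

View pics/w1z.png

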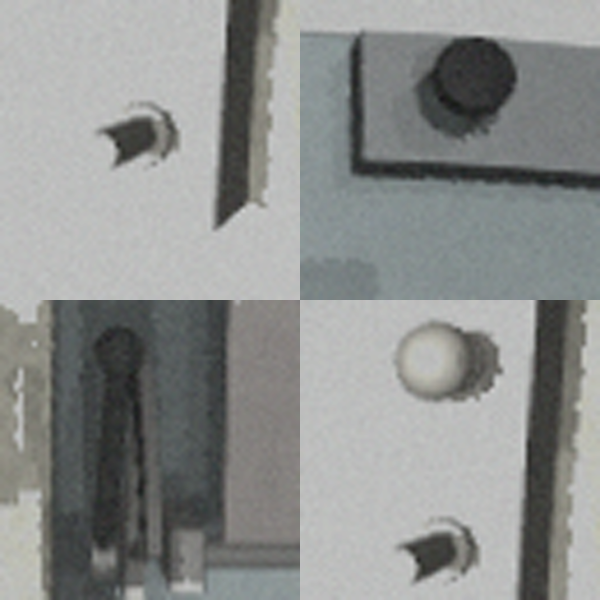

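```bash
python3 - <<'E'
from h import *
import pickle
c=pickle.load(open('w1.pkl','rb'))
print('swab',watz(c,(196.85,159.0),.066),'plug',watz(c,(193.8,118.2),.086))
a=c['pixels'][...,::-1]
z=lambda r0,c0,h=65,w=65:cv2.resize(a[r0:r0+h,c0:c0+w],(300,300),interpolation=cv2.INTER_CUBIC)
o=np.vstack([np.hstack([z(30,360),z(35,310)]),np.hstack([z(160,280),z(160,385)])])
cv2.imwrite('pics/w1y.png',np.clip(o.astype(float)*1.7,0,255).astype('uint8'))
E
```

```text
swab [0.4703178  0.30771972 0.066     ] plug [0.52891961 0.31874401 0.086     ]
```

View pics/w1y.png

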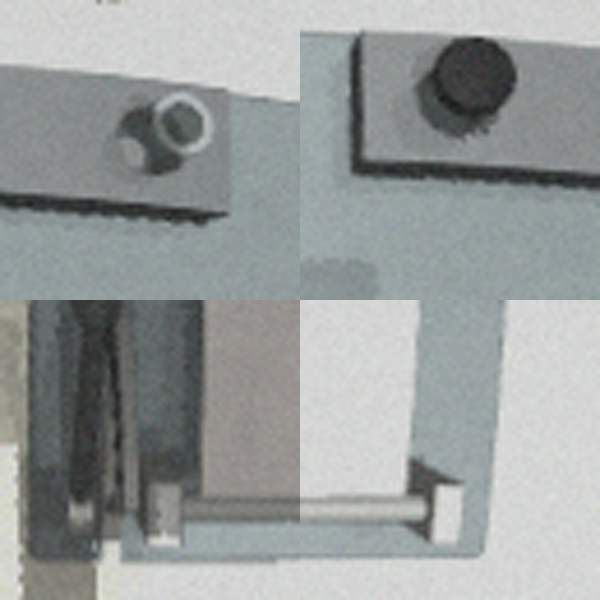

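```bash
python3 - <<'E'
from h import *
import pickle
c=pickle.load(open('w1.pkl','rb'))
v=watz(c,(399.4,56.4),.074);k=watz(c,(348.6,51.7),.082)
print('vial',v,'cap',k,'d',np.linalg.norm((v-k)[:2]), 'yaw',np.degrees(np.arctan2(-(k-v)[0],(k-v)[1])))
h1=watz(c,(319.4,205.5),.05);h2=watz(c,(412.1,204.4),.05);print('hinge',h1,h2,np.degrees(np.arctan2(-(h1-h2)[0],(h1-h2)[1])))
cs=cam('scene');ct=cam('top')
zs=lambda p:(240+p[0]/3-.33,170+p[1]/3-.33); z=lambda p:(110+p[0]/4-.375,160+p[1]/4-.375)
for yaw in(12,12.7,13.4):
    y=np.radians(yaw);Rz=R.from_euler('z',y).as_matrix()
    o=v-Rz@[.12,-.04,.074]
    hm=o+Rz@[-.11,0,.05]
    print(yaw,'origin',o[:2],'hinge mid',hm,'hinge line dist',[(Rz.T@(q-hm))[0] for q in(h1,h2)])
    for a in np.arange(.5,1,.075):
        tip=hm+Rz@[.1*np.cos(a),.11,.1*np.sin(a)]
        print('  ',round(a,3),wproj(c,tip).round(1),proj(cs,tip).round(1),proj(ct,tip).round(1))
a=cs['pixels'][180:230,340:390,::-1]
cv2.imwrite('pics/sp.png',np.clip(cv2.resize(a,(600,600),interpolation=cv2.INTER_CUBIC).astype(float)*1.5,0,255).astype('uint8'))
E
```

```text
vial [0.6890871 0.0524601 0.074    ] cap [0.66943713 0.12948059 0.082     ] d 0.0794875858125681 yaw 14.312364795373783
hinge [0.43793692 0.11261973 0.05      ] [ 0.47415354 -0.03758081  0.05      ] 13.556489627217768
12 origin [0.56339292 0.06663661] hinge mid [0.45579669 0.04376632 0.05      ] hinge line dist [np.float64(-0.003154060169380263), np.float64(0.0010426906320554622)]
   0.5 [[297.7 147.7]] [[366.6 218.4]] [[200.6 234.7]]
   0.575 [[297.9 150.9]] [[367.4 215.4]] [[200.4 235.7]]
   0.65 [[298.2 154.6]] [[368.2 212.3]] [[200.4 236.7]]
   0.725 [[298.4 158.6]] [[369.1 209.2]] [[200.4 238. ]]
   0.8 [[298.6 163.1]] [[370.1 206.2]] [[200.4 239.4]]
   0.875 [[298.8 167.9]] [[371.  203.2]] [[200.5 241. ]]
   0.95 [[298.9 173. ]] [[372.  200.2]] [[200.6 242.7]]
12.7 origin [0.56322911 0.06509994] hinge mid [0.45592031 0.04091686 0.05      ] hinge line dist [np.float64(-0.0017798145610472159), np.float64(0.0005297297691442589)]
   0.5 [[299.  149.1]] [[366.1 217.7]] [[201.2 235.2]]
   0.575 [[299.3 152.3]] [[366.9 214.7]] [[201.1 236.1]]
   0.65 [[299.6 156. ]] [[367.7 211.6]] [[201.1 237.2]]
   0.725 [[299.8 160. ]] [[368.6 208.6]] [[201.1 238.4]]
   0.8 [[300.1 164.5]] [[369.5 205.5]] [[201.1 239.9]]
   0.875 [[300.3 169.3]] [[370.4 202.5]] [[201.2 241.4]]
   0.95 [[300.5 174.5]] [[371.3 199.5]] [[201.4 243.2]]
13.4 origin [0.56308408 0.06356139] hinge mid [0.45607874 0.03806912 0.05      ] hinge line dist [np.float64(-0.00037097334019209485), np.float64(5.101979459999149e-05)]
   0.5 [[300.3 150.5]] [[365.6 217. ]] [[201.9 235.6]]
   0.575 [[300.6 153.7]] [[366.3 214. ]] [[201.8 236.5]]
   0.65 [[301.  157.4]] [[367.1 210.9]] [[201.8 237.6]]
   0.725 [[301.3 161.4]] [[368.  207.9]] [[201.8 238.9]]
   0.8 [[301.6 165.9]] [[368.9 204.8]] [[201.9 240.3]]
   0.875 [[301.9 170.8]] [[369.7 201.8]] [[202.  241.9]]
   0.95 [[302.2 175.9]] [[370.6 198.8]] [[202.2 243.6]]
```

View pics/sp.png

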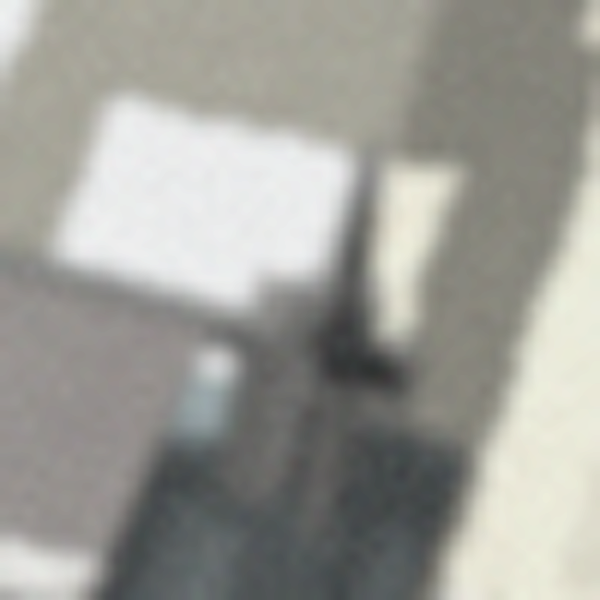

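jog_arm([
  [[-0.001,0.2,-0.14],[0,0,0.002],-1],
  [[-0.001,0.2,-0.28],[0,0,0.002],-1],
  [[-0.001,0.2,-0.28],[0,0,0.002],-1],
  [[-0.001,0.2,-0.28],[0,0,0.002],-1],
  [[-0.001,0.2,-0.28],[0,0,0.002],-1],
])

```text
t: 4.45
tool_pos: [0.4687, 0.3083, 0.1975]
orientation: [3.118, 0.367, -0.005]
force: [0.3, -0.5, 0.3]
opening: 0.0929
```

```bash
python3 - <<'E'
from h import *
import pickle
c=wcam('w2'); pickle.dump(c,open('w2.pkl','wb')); s=robot.read_state(); print(s['t'],s['tool_pos'],s['orientation'],s['force'])
for nm,p in(('swabcollar',[.4703,.3077,.066]),('swabtop',[.4703,.3077,.116]),('plug',[.5289,.3187,.086])): print(nm,wproj(c,p))
E
```

```text
4.5 [0.46993125 0.30825549 0.19971602] [ 3.11904621e+00  3.65778684e-01 -2.31305326e-04] [0.64839043 0.41476145 0.80428608]
swabcollar [[276.98409377 200.33710897]]
swabtop [[277.14308786 214.72066433]]
plug [[280.52853142 137.34951344]]
```

View pics/w2.png

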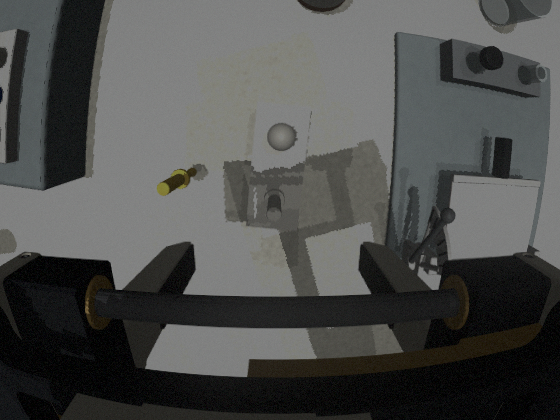

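jog_arm([
  [[0.003,0.0,-0.1],[0,0,0],-1],
  [[0.003,0.0,-0.18],[0,0,0],-1],
  [[0.003,0.0,-0.213],[0,0,0],-1],
  [[0.003,0.0,-0.213],[0,0,0],-1],
  [[0.003,0.0,-0.213],[0,0,0],1],
  [[0.003,0.0,-0.213],[0,0,0],1],
  [[0.003,0.0,-0.213],[0,0,0],1],
  [[0.003,0.0,-0.213],[0,0,0],1],
  [[0.003,0.0,-0.213],[0,0,0],1],
  [[0.003,0.0,-0.213],[0,0,0],1],
], newtons=25)

```text
t: 5.75
tool_pos: [0.4716, 0.3082, 0.0718]
orientation: [3.119, 0.366, -0.001]
force: [0.3, -0.9, -0.3]
opening: 0.0375
```

jog_arm([
  [[0,0,0],[0,0,0],1],
  [[0,0,0],[0,0,0],1],
  [[0,0,0],[0,0,0],1],
  [[0,0,0],[0,0,0],1],
], newtons=25)

```text
t: 6.25
tool_pos: [0.4716, 0.3084, 0.0718]
orientation: [3.119, 0.366, -0.001]
force: [-1.0, 1.3, -0.4]
opening: 0.0116
```

jog_arm([
  [[0,0,0.08],[0,0,0],1],
  [[0,0,0.16],[0,0,0],1],
  [[0,0,0.22],[0,0,0],1],
  [[0.15,-0.17,0.22],[0,0,0],1],
  [[0.25,-0.3,0.22],[0,0,0],1],
  [[0.28,-0.34,0.22],[0,0,0],1],
  [[0.28,-0.34,0.22],[0,0,0],1],
  [[0.28,-0.34,0.22],[0,0,0],1],
  [[0.28,-0.34,0.22],[0,0,0],1],
])

```text
t: 7.38
tool_pos: [0.6396, 0.1037, 0.2033]
orientation: [3.12, 0.363, -0.002]
force: [-0.2, 0.1, 0.6]
opening: 0.0117
```

```bash
python3 - <<'E'
from h import *
import pickle
c=wcam('w3'); pickle.dump(c,open('w3.pkl','wb')); s=robot.read_state(); print(s['t'],s['tool_pos'],s['orientation'],s['force'],s['opening'])
print('vial',wproj(c,[.6891,.0525,.074]),'cap',wproj(c,[.6694,.1295,.082]))
T=c['pw']+c['Rw']@[0,0,.062]; print('head tip exp',T,wproj(c,T))
sc=cam('scene','s3')
a=c['pixels'][...,::-1];cv2.imwrite('pics/w3b.png',np.clip(cv2.resize(a[:300,140:540],(800,600),interpolation=cv2.INTER_CUBIC)*1.4,0,255).astype('uint8'))
E
```

```text
7.425 [0.63909647 0.10493508 0.20348088] [ 3.11986546e+00  3.65468324e-01 -1.95052351e-03] [ 0.04887491 -0.47217782 -0.22678629] 0.01112085177265539
vial [[342.4365929  164.52828914]] cap [[255.65474431 166.57375291]]
head tip exp [0.63954787 0.10367933 0.14133008] [[276.09633484 224.02605718]]
```

View pics/w3b.png

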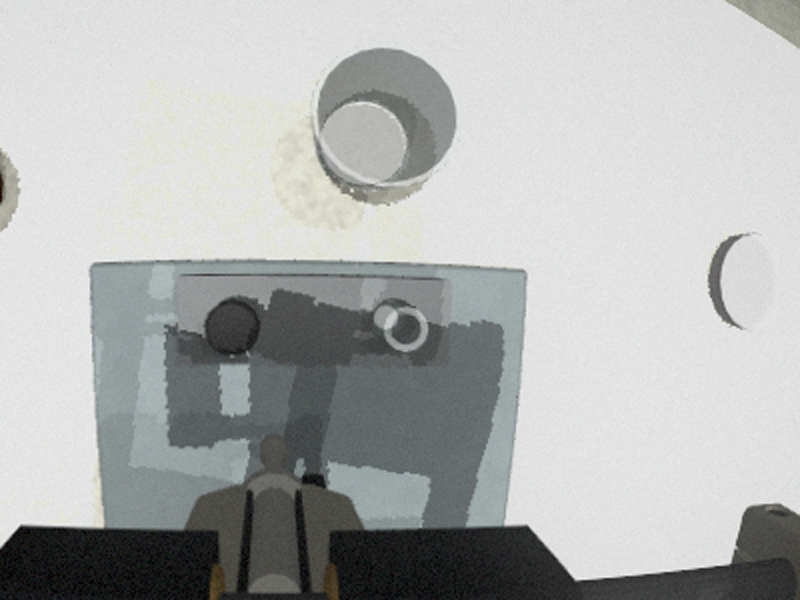

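View pics/s3.png

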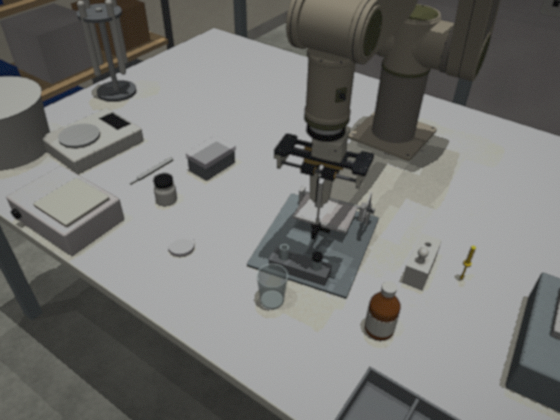

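jog_arm([
  [[0.083,-0.0855,0],[0,0,0],1],
  [[0.083,-0.0855,-0.03],[0,0,0],1],
  [[0.083,-0.0855,-0.075],[0,0,0],1],
  [[0.083,-0.0855,-0.075],[0,0,0],1],
  [[0.083,-0.0855,-0.075],[0,0,0],1],
])

```text
t: 8.1
tool_pos: [0.6884, 0.0557, 0.1596]
orientation: [3.12, 0.37, -0.001]
force: [0.3, 0.5, -0.2]
opening: 0.0114
```

```bash
python3 - <<'E'
from h import *
import pickle
P=[]
for i in range(4):
    c=wcam('w4' if i==0 else None); P.append(c['pw'])
    print(c['pw'].round(4),R.from_matrix(c['Rw']).as_rotvec().round(4))
c['pw']=np.mean(P,0)
pickle.dump(c,open('w4.pkl','wb')); s=robot.read_state(); print(s['t'],s['force'],s['opening'])
print('vial',wproj(c,[.6891,.0525,.074]),'cap',wproj(c,[.6694,.1295,.082]))
T=c['pw']+c['Rw']@[0,0,.057]; print('head ctr exp',T,wproj(c,T))
a=c['pixels'][...,::-1];cv2.imwrite('pics/w4b.png',np.clip(cv2.resize(a[130:280,176:376],(800,600),interpolation=cv2.INTER_CUBIC)*1.4,0,255).astype('uint8'))
for n,p in(('scene',T),('top',T)):
    k=cam(n); u=proj(k,p)[0]; v=proj(k,[.6891,.0525,.074])[0]; print(n,u,v)
    x,y=v.astype(int); a=k['pixels'][y-40:y+20,x-30:x+30,::-1]; cv2.imwrite(f'pics/{n}4b.png',np.clip(cv2.resize(a,(600,600),interpolation=cv2.INTER_CUBIC)*1.4,0,255).astype('uint8'))
E
```

```text
[0.6884 0.0557 0.1596] [ 3.1195e+00  3.6970e-01 -7.0000e-04]
[0.6889 0.0555 0.1603] [3.1193e+00 3.6930e-01 1.4000e-03]
[0.6892 0.0552 0.1606] [3.1193e+00 3.6880e-01 2.3000e-03]
[0.6893 0.055  0.1606] [3.1193e+00 3.6840e-01 2.5000e-03]
8.3 [-0.36655194 -0.8456754   0.00747417] 0.011550623609355468
vial [[279.54925939 215.96318315]] cap [[181.08542452 219.87513662]]
head ctr exp [0.68906517 0.05533006 0.10328873] [[276.08527469 226.06927673]]
scene [285.62978903 237.23209083] [284.30919688 245.85587673]
top [237.43550941 180.82018128] [239.03917146 183.1064113 ]
```

View pics/w4b.png

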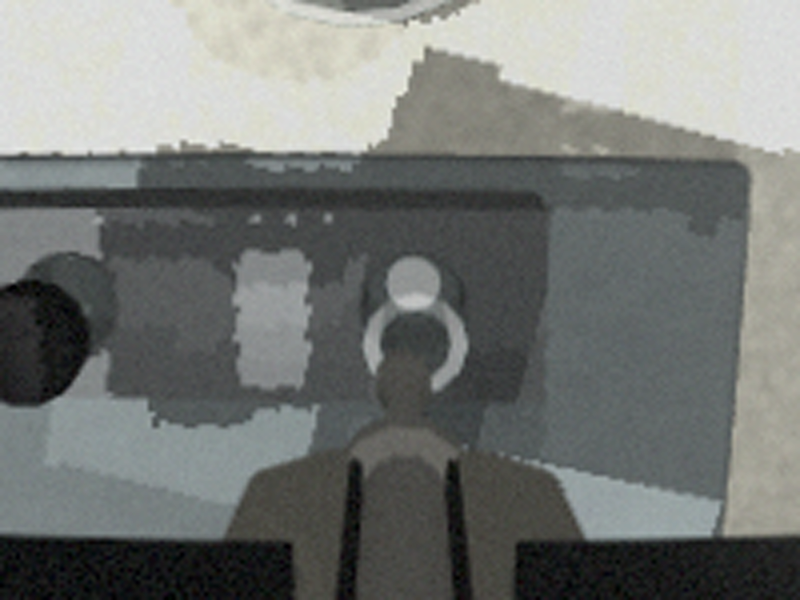

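View pics/scene4b.png

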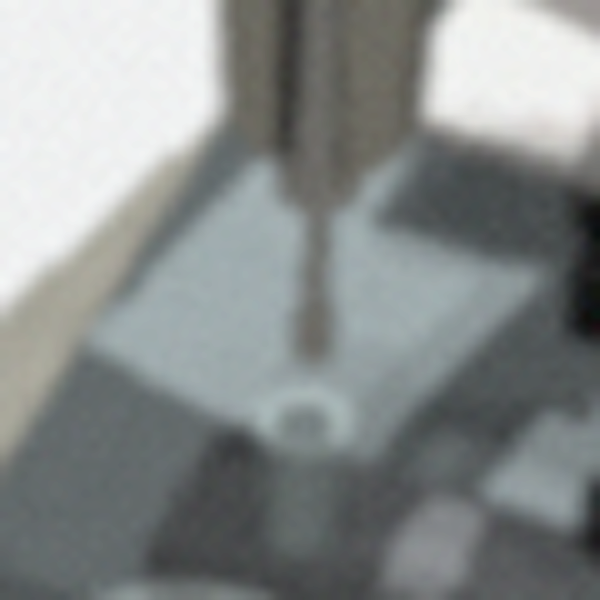

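jog_arm([
  [[0,-0.004,0],[0,0,0],1],
  [[0,-0.004,-0.02],[0,0,0],1],
  [[0,-0.004,-0.028],[0,0,0],1],
  [[0,-0.004,-0.028],[0,0,0],1],
  [[0,-0.004,-0.028],[0,0,0],1],
])

```text
t: 9.02
tool_pos: [0.6891, 0.0521, 0.1429]
orientation: [3.119, 0.368, 0.001]
force: [-0.2, 0.1, 0.5]
opening: 0.0118
```

```bash
python3 - <<'E'
from h import *
for i in range(3):
    c=wcam('w5' if i==0 else None)
    print(c['pw'].round(4),R.from_matrix(c['Rw']).as_rotvec().round(4))
print('vial',wproj(c,[.6891,.0525,.074]))
T=c['pw']+c['Rw']@[0,0,.057]; print('head ctr exp',T,wproj(c,T))
a=c['pixels'][...,::-1];cv2.imwrite('pics/w5b.png',np.clip(cv2.resize(a[170:260,216:336],(800,600),interpolation=cv2.INTER_CUBIC)*1.4,0,255).astype('uint8'))
for n,p in(('scene',T),):
    k=cam(n); u=proj(k,p)[0]; v=proj(k,[.6891,.0525,.074])[0]; print(n,u,v)
    x,y=v.astype(int); a=k['pixels'][y-40:y+20,x-30:x+30,::-1]; cv2.imwrite(f'pics/{n}5b.png',np.clip(cv2.resize(a,(600,600),interpolation=cv2.INTER_CUBIC)*1.4,0,255).astype('uint8'))
E
```

```text
[0.6891 0.0521 0.1429] [3.1195e+00 3.6760e-01 6.0000e-04]
[0.6892 0.0522 0.1432] [3.1195e+00 3.6750e-01 1.3000e-03]
[0.6893 0.0522 0.1433] [3.1194e+00 3.6760e-01 1.6000e-03]
vial [[275.55809201 221.36268935]]
head ctr exp [0.68932921 0.05212967 0.08632494] [[276.08490607 226.0693382 ]]
scene [284.23547113 242.03647365] [284.30919688 245.85587673]
```

View pics/w5b.png

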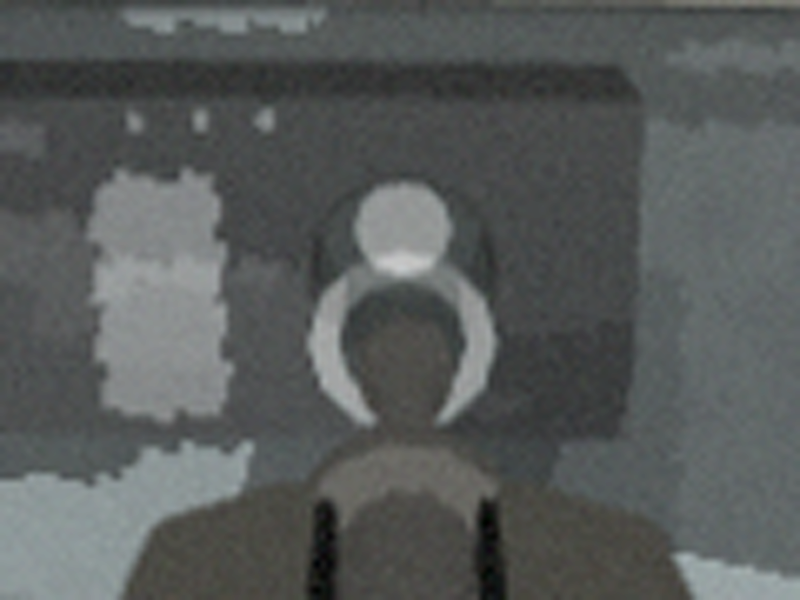

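View pics/scene5b.png

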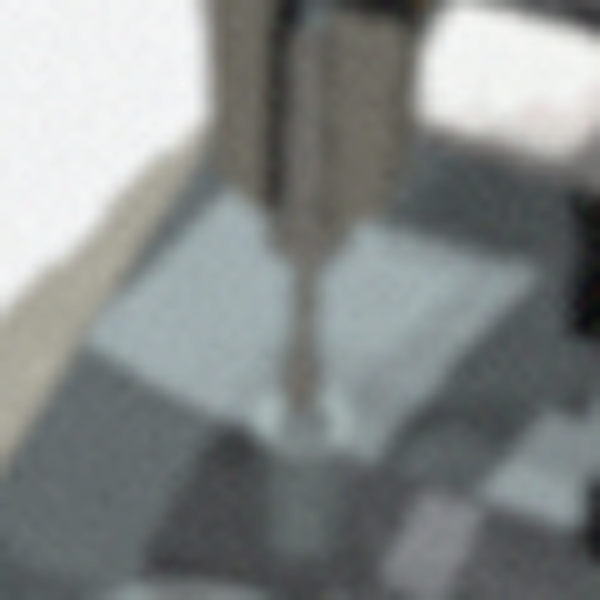

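jog_arm([
  [[0,0,-0.02],[0,0,0],1],
  [[0,0,-0.04],[0,0,0],1],
  [[0,0,-0.06],[0,0,0],1],
  [[0,0,-0.075],[0,0,0],1],
  [[0,0,-0.085],[0,0,0],1],
  [[0,0,-0.085],[0,0,0],1],
])

```text
t: 9.98
tool_pos: [0.6889, 0.0521, 0.0916]
orientation: [3.12, 0.368, 0.0]
force: [-0.0, 0.4, 0.1]
opening: 0.0116
```

jog_arm([
  [[0,0,-0.004],[0,0,0],1],
  [[0,0,-0.008],[0,0,0],1],
  [[0,0,-0.011],[0,0,0],1],
  [[0,0,-0.013],[0,0,0],1],
  [[0,0,-0.013],[0,0,0],1],
])

```text
t: 10.6
tool_pos: [0.6894, 0.0522, 0.0861]
orientation: [3.119, 0.368, 0.002]
force: [-5.1, -0.4, 10.9]
opening: 0.0115
```

jog_arm([
  [[0,0,-0.004],[0,0,0],1],
  [[0,0,-0.006],[0,0,0],1],
  [[0,0,-0.006],[0,0,0],1],
])

```text
t: 10.98
tool_pos: [0.6901, 0.0524, 0.0857]
orientation: [3.119, 0.368, 0.005]
force: [-7.8, 1.1, 16.5]
opening: 0.0112
```

```bash
python3 - <<'E'
from h import *
c=wcam('w6'); s=robot.read_state(); print(s['tool_pos'],s['force'],s['opening'])
a=c['pixels'][...,::-1];cv2.imwrite('pics/w6b.png',np.clip(cv2.resize(a[170:260,216:336],(800,600),interpolation=cv2.INTER_CUBIC)*1.6,0,255).astype('uint8'))
k=cam('scene'); v=proj(k,[.6891,.0525,.074])[0]
x,y=v.astype(int); a=k['pixels'][y-40:y+20,x-30:x+30,::-1]; cv2.imwrite('pics/scene6b.png',np.clip(cv2.resize(a,(600,600),interpolation=cv2.INTER_CUBIC)*1.6,0,255).astype('uint8'))
E
```

```text
[0.69011125 0.05232877 0.08572954] [-8.46808662  0.5478785  16.7685822 ] 0.011330001679580759
```

View pics/w6b.png

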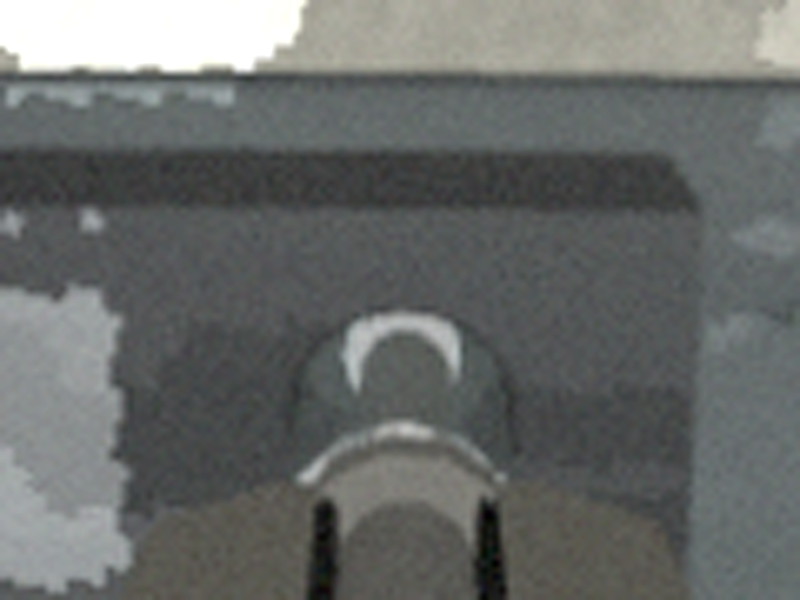

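View pics/scene6b.png

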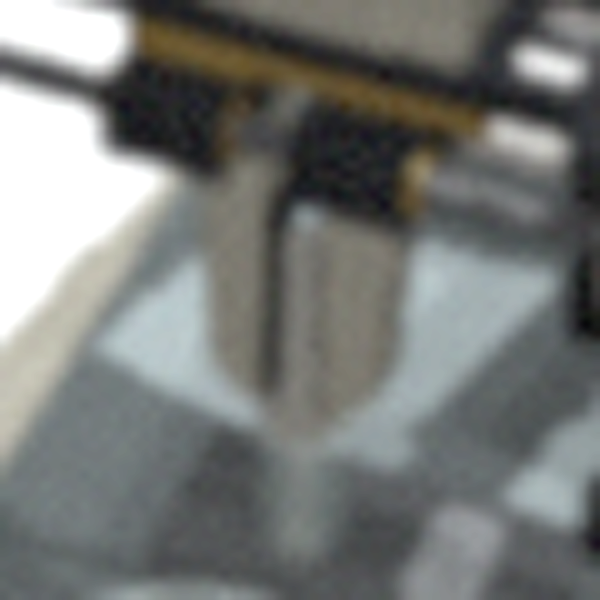

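jog_arm([
  [[-0.001,0,-0.006],[0,0,0],1],
  [[-0.001,0,-0.009],[0,0,0],1],
  [[-0.001,0,-0.009],[0,0,0],1],
], newtons=40)

```text
t: 11.45
tool_pos: [0.6905, 0.0525, 0.0855]
orientation: [3.119, 0.368, 0.01]
force: [-14.3, 0.6, 27.1]
opening: 0.0116
```

jog_arm([
  [[-0.001,0,0.008],[0,0,0],1],
  [[-0.001,0,0.008],[0,0,0],0.2],
  [[-0.001,0,0.008],[0,0,0],0.2],
  [[-0.001,0,0.008],[0,0,0],0.2],
  [[-0.001,0,0.008],[0,0,0],0.2],
  [[-0.001,0,0.008],[0,0,0],0.2],
])

```text
t: 12.2
tool_pos: [0.6898, 0.0525, 0.09]
orientation: [3.119, 0.368, 0.009]
force: [0.2, -0.6, 0.4]
opening: 0.0367
```

jog_arm([
  [[0,0,0.08],[0,0,0],0.2],
  [[0,0,0.13],[0,0,0],0.2],
  [[0,0,0.13],[0,0,0],0.2],
  [[-0.08,-0.02,0.13],[0,0,0],0.2],
  [[-0.08,-0.02,0.13],[0,0,0],0.2],
])

```text
t: 12.82
tool_pos: [0.6366, 0.04, 0.1631]
orientation: [3.12, 0.368, -0.005]
force: [-0.6, -0.4, -0.3]
opening: 0.0374
```

```bash
python3 - <<'E'
from h import *
c=wcam('w7'); s=robot.read_state(); print(s['t'],s['tool_pos'],s['force'],s['opening'])
for nm,z in(('rim',.074),('collar top',.08),('top',.13)): print(nm,wproj(c,[.6891,.0525,z]))
a=c['pixels'][...,::-1]
u=wproj(c,[.6891,.0525,.09])[0].astype(int);print(u-[40,30])
cv2.imwrite('pics/w7b.png',np.clip(cv2.resize(a[max(u[1]-45,0):u[1]+45,u[0]-60:u[0]+60],(800,600),interpolation=cv2.INTER_CUBIC)*1.6,0,255).astype('uint8'))
k=cam('scene'); v=proj(k,[[.6891,.0525,.074],[.6891,.0525,.08],[.6891,.0525,.13]]);print(v)
x,y=v[0].astype(int);print(x-30,y-40); a=k['pixels'][y-40:y+20,x-30:x+30,::-1]; cv2.imwrite('pics/scene7b.png',np.clip(cv2.resize(a,(600,600),interpolation=cv2.INTER_CUBIC)*1.6,0,255).astype('uint8'))
E
```

```text
12.875 [0.63938593 0.04026072 0.16530248] [ 0.28284751  0.76951134 -0.41142649] 0.037195074150597536
rim [[276.33951424 147.27668665]]
collar top [[276.32850257 147.79027457]]
top [[276.21125215 153.26645952]]
[236 118]
[[284.30919688 245.85587673]
 [284.36622097 244.00882937]
 [284.85741096 228.09886629]]
254 205
```

View pics/w7b.png

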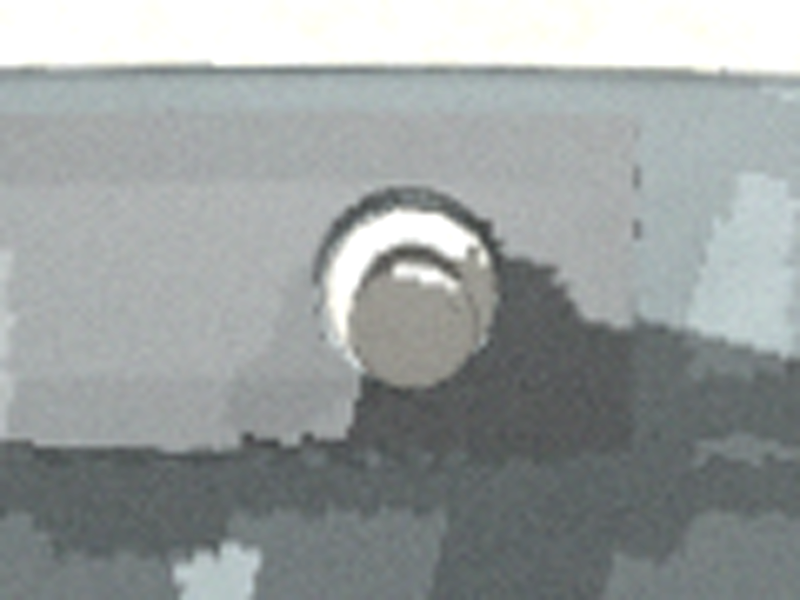

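View pics/scene7b.png

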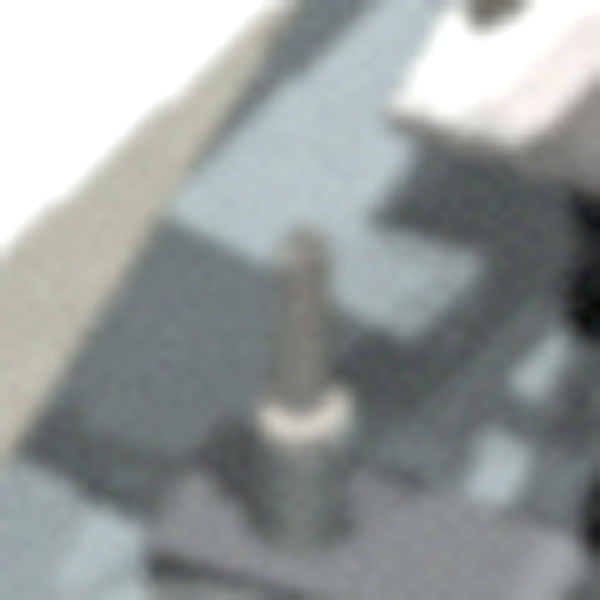

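Both views show the collar on the vial's rim. The arm rose slightly before the fingers opened, so I'll press the swab's top with closed fingers to confirm it is seated.

jog_arm([
  [[0,0,0],[0,0,0],1],
  [[0.04,0.01,0],[0,0,0],1],
  [[0.083,0.02,0],[0,0,0],1],
  [[0.083,0.02,0],[0,0,0],1],
  [[0.083,0.02,-0.02],[0,0,0],1],
  [[0.083,0.02,-0.042],[0,0,0],1],
  [[0.083,0.02,-0.042],[0,0,0],1],
  [[0.083,0.02,-0.042],[0,0,0],1],
])

```text
t: 13.92
tool_pos: [0.6908, 0.0523, 0.1417]
orientation: [3.119, 0.368, 0.007]
force: [-0.2, -0.2, -0.3]
opening: 0.0009
```

jog_arm([
  [[-0.001,0,-0.01],[0,0,0],1],
  [[-0.001,0,-0.016],[0,0,0],1],
  [[-0.001,0,-0.021],[0,0,0],1],
  [[-0.001,0,-0.026],[0,0,0],1],
  [[-0.001,0,-0.026],[0,0,0],1],
])

```text
t: 14.55
tool_pos: [0.6925, 0.0523, 0.1304]
orientation: [3.118, 0.368, 0.017]
force: [-3.0, -0.6, 15.6]
opening: 0.0009
```

jog_arm([
  [[0,0,0.06],[0,0,0],1],
  [[0,0,0.11],[0,0,0],1],
  [[-0.1,0.015,0.11],[0,0,0],-0.3],
  [[-0.18,0.028,0.09],[0,0,0],-0.3],
  [[-0.18,0.028,0.05],[0,0,0],-0.3],
  [[-0.18,0.028,0.05],[0,0,0],-0.3],
  [[-0.18,0.028,0.05],[0,0,0],-0.3],
  [[-0.18,0.028,0.05],[0,0,0],-0.3],
])

```text
t: 15.55
tool_pos: [0.5858, 0.069, 0.1617]
orientation: [3.118, 0.367, 0.02]
force: [0.2, -0.4, -0.2]
opening: 0.0561
```

```bash
python3 - <<'E'
from h import *
import pickle
c=wcam('w8'); pickle.dump(c,open('w8.pkl','wb'));s=robot.read_state(); print(s['t'],s['tool_pos'],s['orientation'],s['force'],s['opening'],s['q'])
print('tab exp',wproj(c,[.5845,.0687,.061]))
w1=pickle.load(open('w1.pkl','rb')); print('w1 tab exp', wproj(w1,[[.5845,.0687,.061],[.4561,.0381,.05]]))
cv2.imwrite('pics/w8b.png',np.clip(cv2.resize(c['pixels'][...,::-1],(800,600))*1.5,0,255).astype('uint8'))
E
```

```text
15.6 [0.58570136 0.06902744 0.16151901] [3.11812979 0.36715915 0.02009163] [0.51805034 0.13674304 0.44803361] 0.05828392804032296 [ 3.08672405e-02  1.22772810e-01  1.60150097e+00 -7.56379005e-04
  1.40440811e+00  1.36736387e+00]
tab exp [[275.80880289 213.6255369 ]]
w1 tab exp [[372.03868967 119.94004437]
 [367.28450309 204.78116004]]
```

View pics/w8b.png

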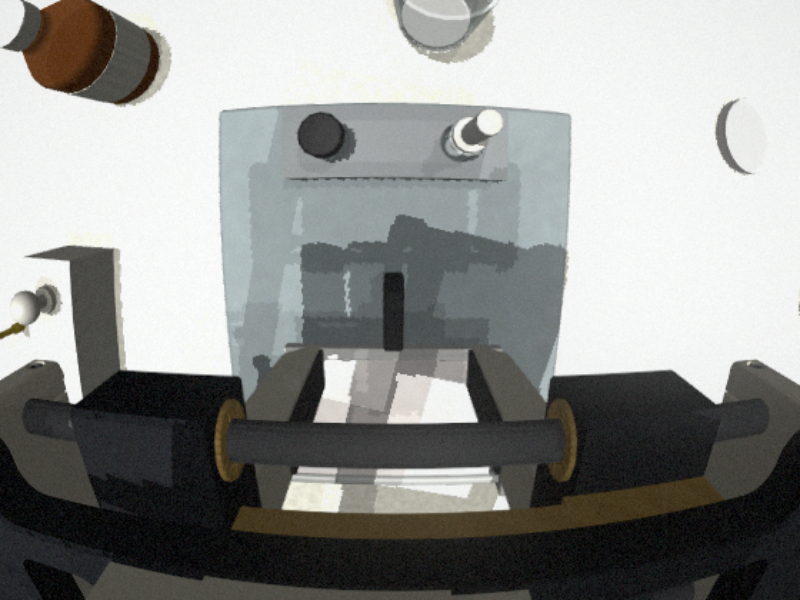

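jog_arm([
  [[0,0,-0.08],[0,0,0],-0.3],
  [[0,0,-0.16],[0,0,0],-0.3],
  [[0,0,-0.212],[0,0,0],-0.3],
  [[0,0,-0.212],[0,0,0],-0.3],
  [[0,0,-0.212],[0,0,0],1],
  [[0,0,-0.212],[0,0,0],1],
  [[0,0,-0.212],[0,0,0],1],
  [[0,0,-0.212],[0,0,0],1],
  [[0,0,-0.212],[0,0,0],1],
  [[0,0,-0.212],[0,0,0],1],
], newtons=15)

```text
t: 16.85
tool_pos: [0.5856, 0.0697, 0.0345]
orientation: [3.119, 0.367, 0.02]
force: [-1.2, 4.2, 1.8]
opening: 0.012
```

jog_arm([
  [[-0.001,0,0.0166],[0,0,0],1],
  [[-0.0033,-0.0008,0.0331],[0,0,0],1],
  [[-0.0067,-0.0016,0.0494],[0,0,0],1],
  [[-0.0113,-0.0027,0.0654],[0,0,0],1],
  [[-0.0171,-0.0041,0.081],[0,0,0],1],
  [[-0.024,-0.0057,0.096],[0,0,0],1],
  [[-0.0297,-0.0071,0.1067],[0,0,0],1],
  [[-0.036,-0.0086,0.1171],[0,0,0],1],
  [[-0.0475,-0.0113,0.1333],[0,0,0],1],
  [[-0.0475,-0.0113,0.1333],[0,0,0],1],
])

```text
t: 18.1
tool_pos: [0.5564, 0.0631, 0.1152]
orientation: [3.12, 0.367, 0.02]
force: [-2.0, 4.2, -0.1]
opening: 0.0122
```

```bash
python3 - <<'E'
from h import *
import pickle
c=wcam('w9'); pickle.dump(c,open('w9.pkl','wb'));s=robot.read_state(); print(s['t'],s['tool_pos'],s['orientation'],s['force'],s['opening'])
g=np.array(s['tool_pos'])+R.from_rotvec(s['orientation']).apply([0,0,-.019]); d=g-[.4561,.0381,.05]
print('grasp r',np.linalg.norm(d),'angle',np.arctan2(d[2],np.hypot(d[0],d[1]))-.026)
cv2.imwrite('pics/w9b.png',np.clip(cv2.resize(c['pixels'][...,::-1],(800,600))*1.5,0,255).astype('uint8'))
k=cam('scene','s9'); pickle.dump(k,open('s9.pkl','wb')); t=cam('top','t9'); pickle.dump(t,open('t9.pkl','wb'))
a=k['pixels'][170:260,260:380,::-1]; cv2.imwrite('pics/s9b.png',np.clip(cv2.resize(a,(800,600),interpolation=cv2.INTER_CUBIC)*1.6,0,255).astype('uint8'))
a=t['pixels'][195:285,180:300,::-1]; cv2.imwrite('pics/t9b.png',np.clip(cv2.resize(a,(800,600),interpolation=cv2.INTER_CUBIC)*1.6,0,255).astype('uint8'))
E
```

```text
18.15 [0.55667501 0.06315472 0.11499861] [3.11957865 0.36746974 0.01989599] [-1.63133643  4.59775447  0.71583906] 0.011922568867055495
grasp r 0.13322664183734323 angle 0.6561748121704921
```

View pics/w9b.png

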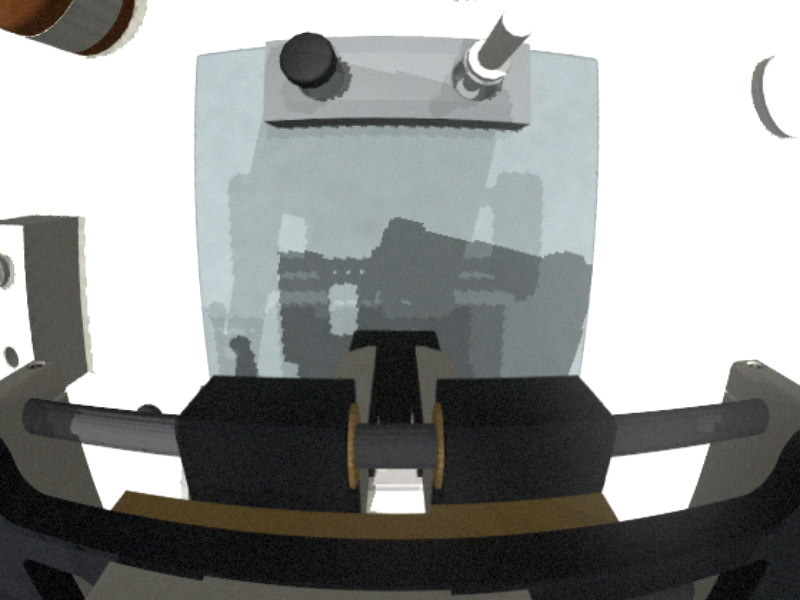

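View pics/s9b.png

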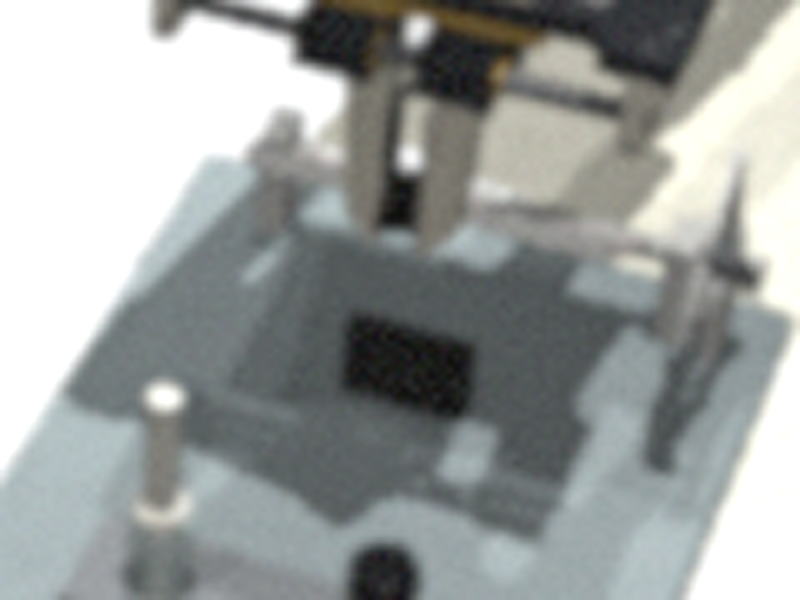

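View pics/t9b.png

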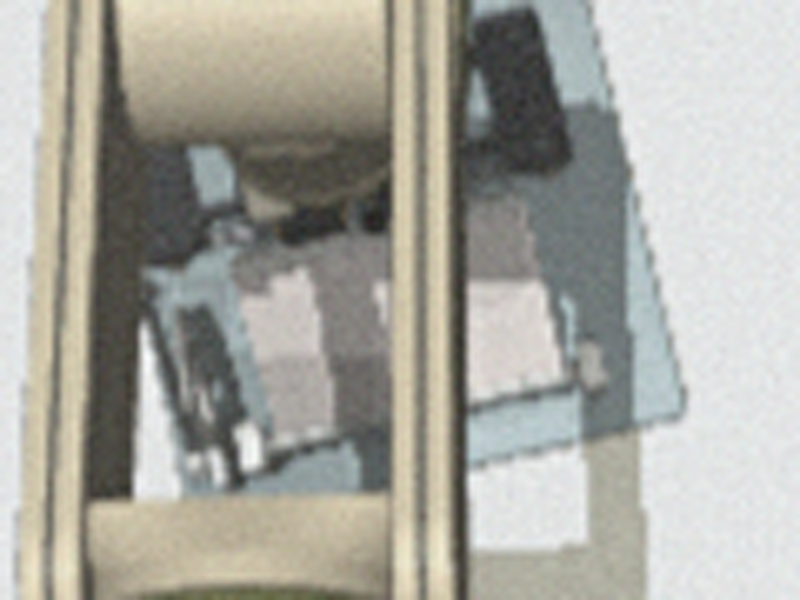

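```bash
python3 - <<'E'
from h import *
import pickle
w1,w2,w9=[pickle.load(open(f'w{i}.pkl','rb')) for i in(1,2,9)];s9=pickle.load(open('s9.pkl','rb'));t9=pickle.load(open('t9.pkl','rb'))
a=w2['pixels'][185:275,395:515,::-1]; cv2.imwrite('pics/w2z.png',np.clip(cv2.resize(a,(800,600),interpolation=cv2.INTER_CUBIC)*1.8,0,255).astype('uint8'))
a=w9['pixels'][260:350,60:180,::-1]; cv2.imwrite('pics/w9z.png',np.clip(cv2.resize(a,(800,600),interpolation=cv2.INTER_CUBIC)*1.8,0,255).astype('uint8'))
print(trirays([wray(w1,(301,160.8)),wray(w2,(447,215)),ray(t9,(201.5,238.3))]))
y=np.radians(13.5);Rz=R.from_euler('z',y).as_matrix(); hm=np.array([.4561,.0381,.05])
for a in (.6,.7,.8,.9):
    tip=hm+Rz@[.1*np.cos(a),.11,.1*np.sin(a)]
    print(a,tip.round(4),wproj(w1,tip).round(1),wproj(w2,tip).round(1),wproj(w9,tip).round(1),proj(s9,tip).round(1),proj(t9,tip).round(1))
p=hm+Rz@[0,.11,0];print('pivot',wproj(w1,p),wproj(w2,p),wproj(w9,p),proj(s9,p),proj(t9,p))
E
```

```text
(array([0.50452264, 0.16334456, 0.11661917]), [0.0004815802528404048, 0.00040654703047113033, 0.0006244294930681464])
0.6 [0.5107 0.1643 0.1065] [[300.6 155. ]] [[443.4 205.1]] [[110.3 277.2]] [[366.7 213. ]] [[201.8 236.9]]
0.7 [0.5048 0.1629 0.1144] [[301.1 160.2]] [[446.7 214. ]] [[106.7 290.7]] [[367.8 208.9]] [[201.8 238.5]]
0.8 [0.4982 0.1613 0.1217] [[301.5 166. ]] [[449.6 223.9]] [[103.9 305.3]] [[368.9 204.8]] [[201.9 240.4]]
0.9 [0.4909 0.1596 0.1283] [[301.9 172.6]] [[451.9 234.6]] [[102.  320.5]] [[370.1 200.8]] [[202.  242.5]]
pivot [[297.90254012 205.60509037]] [[409.65114966 264.31450744]] [[155.69418867 332.2346913 ]] [[372.05127265 209.64776491]] [[210.16886549 264.23184081]]
```

View pics/w2z.png

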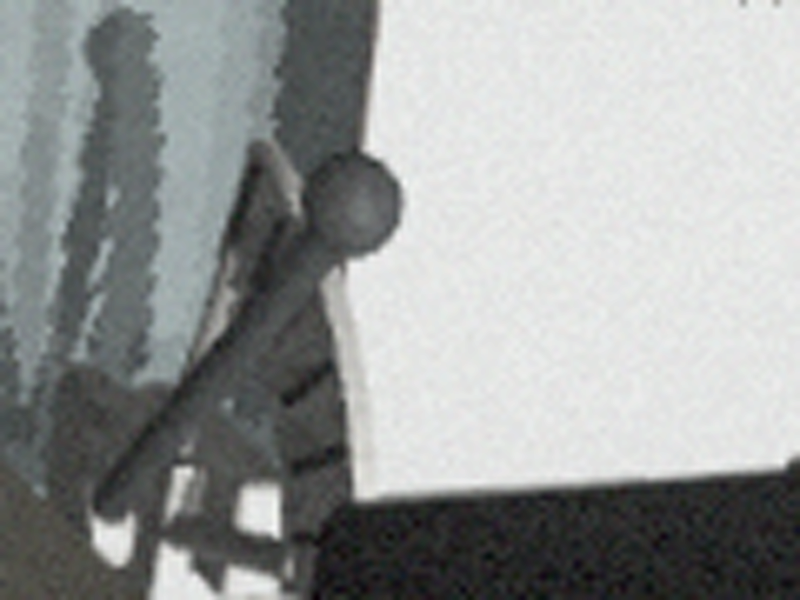

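View pics/w9z.png

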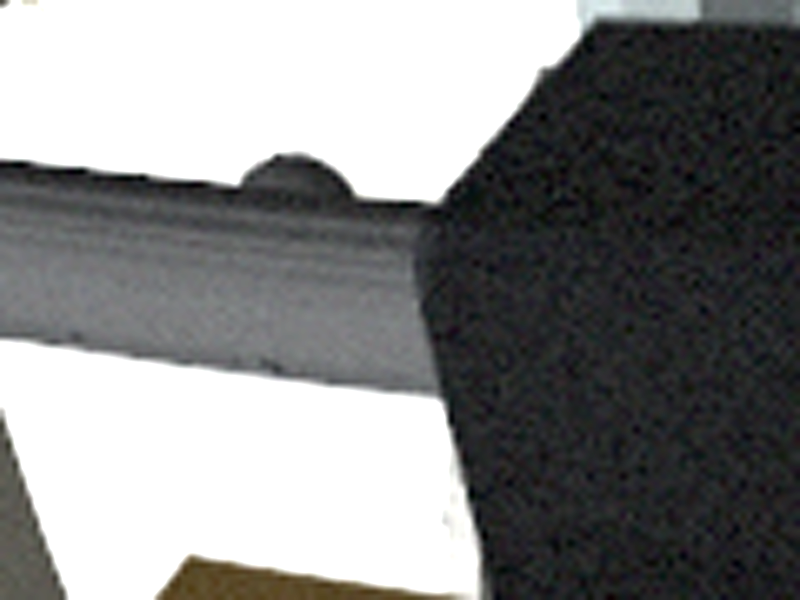

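jog_arm([
  [[-0.004,-0.001,0.005],[0,0,0],1],
  [[-0.0085,-0.002,0.0101],[0,0,0],1],
  [[-0.0085,-0.002,0.0101],[0,0,0],1],
  [[-0.0085,-0.002,0.0101],[0,0,0],1],
])

```text
t: 18.75
tool_pos: [0.5517, 0.062, 0.1207]
orientation: [3.12, 0.367, 0.02]
force: [-0.3, 4.2, 0.3]
opening: 0.0118
```

```bash
python3 - <<'E'
from h import *
import pickle
s=robot.read_state(); print(s['t'],s['tool_pos'],s['orientation'],s['force'],s['opening'])
g=np.array(s['tool_pos'])+R.from_rotvec(s['orientation']).apply([0,0,-.019]); d=g-[.4561,.0381,.05]
print('grasp r',np.linalg.norm(d),'angle',np.arctan2(d[2],np.hypot(d[0],d[1]))-.026)
k=cam('scene','s10'); t=cam('top','t10'); w=wcam('w10')
y=np.radians(13.5);Rz=R.from_euler('z',y).as_matrix(); hm=np.array([.4561,.0381,.05])
def ov(k,nm,r0,c0):
    a=np.clip(cv2.resize(k['pixels'][r0:r0+90,c0:c0+120,::-1],(800,600),interpolation=cv2.INTER_CUBIC)*1.6,0,255).astype('uint8')
    for A,col in((.6,(255,0,0)),(.715,(0,0,255)),(.83,(0,255,0))):
        q=hm+np.array([[0,-.07,.0],[.1*np.cos(A),-.07,.1*np.sin(A)],[.1*np.cos(A),.07,.1*np.sin(A)],[0,.07,0]])@Rz.T
        uv=((proj(k,q)+.5-[c0,r0])*6.667).astype(int); cv2.polylines(a,[uv],True,col,1)
    cv2.imwrite(f'pics/{nm}.png',a)
ov(k,'s10b',170,260); ov(t,'t10b',195,180)
E
```

```text
18.75 [0.55174388 0.06202046 0.12074876] [3.11967134 0.36748864 0.01975592] [-0.29489718  4.18051106  0.34807475] 0.011754535794079582
grasp r 0.13314641721334824 angle 0.7136770455541309
```

View pics/t10b.png

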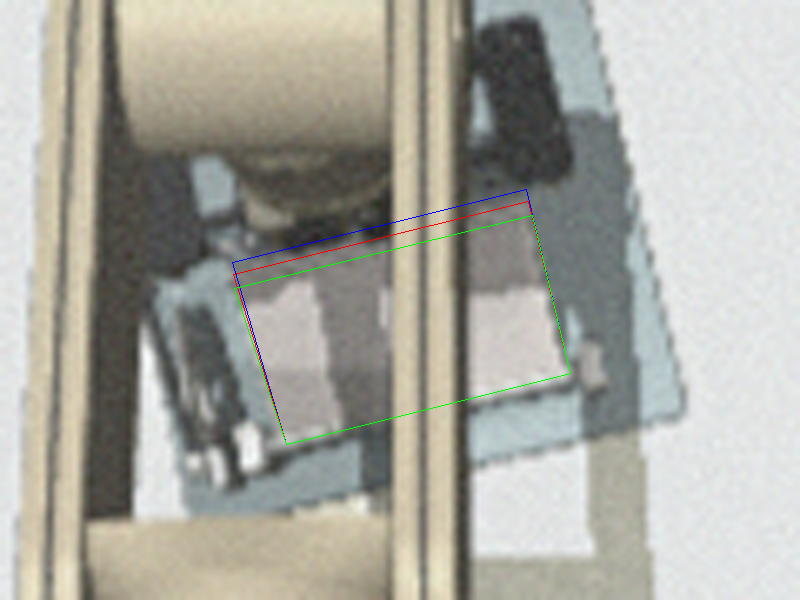

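View pics/s10b.png

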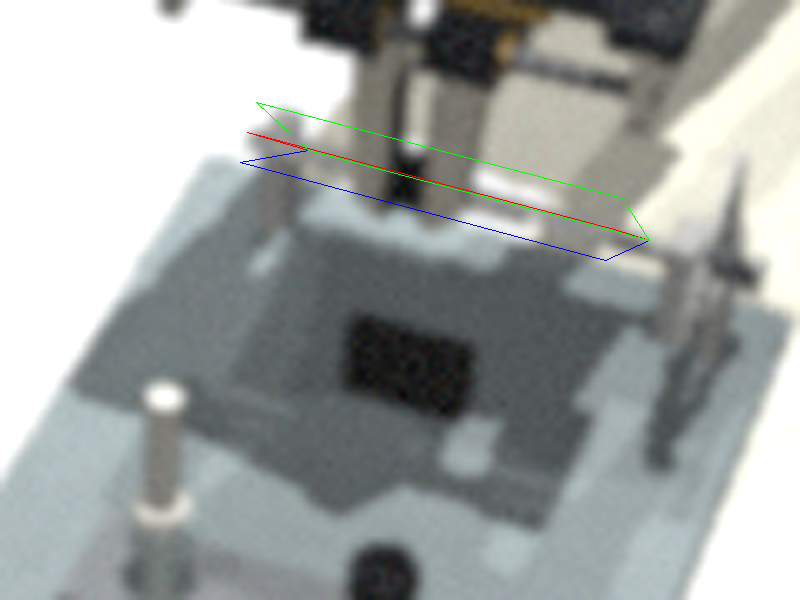

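jog_arm([
  [[0,0,0],[0,0,0],1],
  [[0,0,0],[0,0,0],1],
  [[0,0,0],[0,0,0],1],
  [[0,0,0],[0,0,0],1],
])

```text
t: 19.4
tool_pos: [0.5518, 0.062, 0.1207]
orientation: [3.12, 0.367, 0.02]
force: [0.0, 4.4, -0.1]
opening: 0.0119
```

```bash
python3 - <<'E'
from h import *
s=robot.read_state(); print(s['t'],s['tool_pos'],s['force'],s['opening'])
g=np.array(s['tool_pos'])+R.from_rotvec(s['orientation']).apply([0,0,-.019]); d=g-[.4561,.0381,.05]
print('angle',np.arctan2(d[2],np.hypot(d[0],d[1]))-.026, s['dq'])
w=wcam('w11'); y=np.radians(13.5);Rz=R.from_euler('z',y).as_matrix(); hm=np.array([.4561,.0381,.05])
for a in(.6,.7,.8): print(a,wproj(w,hm+Rz@[.1*np.cos(a),.11,.1*np.sin(a)]))
cv2.imwrite('pics/w11b.png',np.clip(cv2.resize(w['pixels'][...,::-1],(800,600))*1.5,0,255).astype('uint8'))
E
```

```text
19.4 [0.55180531 0.0620094  0.12073645] [ 0.03840883  4.35577105 -0.06544766] 0.011925043632250183
angle 0.713321465069273 [ 0.00045349 -0.00090937 -0.00052645 -0.00011638  0.00060273 -0.00046001]
0.6 [[112.71648806 267.32345713]]
0.7 [[109.10788039 280.51036491]]
0.8 [[106.20970473 294.77835791]]
```

View pics/w11b.png

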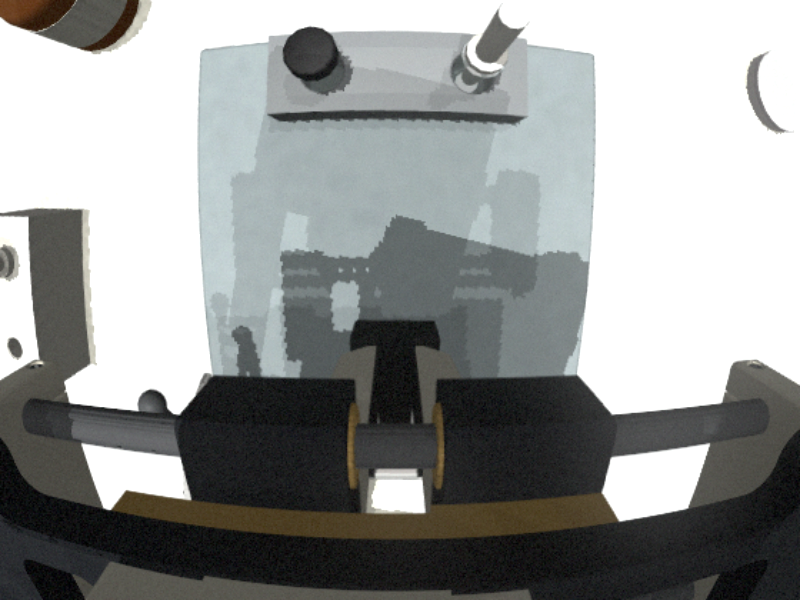

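The pointer ball is at about (106,283), which gives roughly 0.715 rad. The flap is held at 0.713 rad. The swab stands in the vial.

```bash
python3 -c "
from plant import robot
print(robot.close_job())"
```

```text
the job is handed in; nothing more can be done
None
```

I put the swab in the open vial and let go of it. I then swung the flap up to the pointer and handed the job in at about 19.4 s, still holding it there.

- **Swab:** it stopped firmly against the rim at 27 N. After release I pressed its top with closed fingers, and contact came at 130.4 mm (130 mm expected when fully seated). The pictures also show the collar on the rim.
- **Flap:** it is held by the tab at about 0.713 rad, worked out from the arm's position. The last wrist picture puts the pointer at about 0.715 rad. Individual pointer readings ranged from 0.68 to 0.73, all well within the 5 degrees.
- **Holding:** the arm was still, with a steady sideways force of about 4 N at the tab. The lowest pointer reading (0.68) came from the scene camera, whose calibration seems about a pixel off.
- **Other things:** the pointer readings before and after the lift agree, so I take it as unmoved. I saw no sign of contact with the plug or anything else, but I did not measure each item again at the end.

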